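Tag the tea ball's drip dish and present it a quarter turn round

ROBOT

A 7-joint arm with a two-finger parallel gripper is mounted at the origin on a cart in front of the work surface, level with it; the furniture and walls round the work are solid. World frame = base frame: x ahead of the robot, y to its left, z up, the work surface at z = 0. Lengths are in m, angles in rad, forces in N, time in s.
With the tool pointing down it reaches from about 0.4 to 0.85 m from the base axis. Payload 10.4 kg.
Tool frame: the origin (TCP) lies between the finger pads; the fingertips stand 11 mm ahead of it and the grasp point (between the pads) lies 8 mm behind it (r.tcp_to_tips is the distance from the TCP to the fingertips, in m); z points along the fingers, y is the line along which they close (so a half turn about z gives the same grasp; the last joint's range is limited). The gripper opens to 87 mm and grips with 3 to 60 N. Pads are 19 mm wide; open, the fingers measure 117 mm over their backs; the gripper's body (75 mm by 190 mm) begins 51 mm behind the grasp point.
Start: joints at [1.326, 0.332, -0.065, 1.46, 0.022, 1.35, -0.088], TCP at [0.138, -0.61, 0.234] pointing down, gripper open.
Joint ranges: [-2.6, 2.6], [-0.5, 2.12], [-1.47, 1.34], [0.16, 2.42], [-1.27, 4.41], [0.06, 2.06], [-2.6, 2.6]. Speed limits (rad/s): [2.22, 2.22, 2.79, 2.79, 3.14, 3.14, 3.14].

INTERFACE

Orientations are given as a unit quaternion [x, y, z, w].
In Python, from bench import r gives the robot as it stands. The module is installed in compiled form; this text tells all that it offers.
- The arm moves only by the shell command python3 -m crank 'ROWS' [FORCE]. ROWS is JSON, a list of rows, each an object of numbers: "claw": the closure, from -1 (fully open) to 1 (shut); "dx", "dy", "dz": the shift along the tool's x, y, z each as a share of 3 cm, from -1 to 1; "ax", "ay", "az": the turn, a rotation vector about the tool's x, y, z each as a share of 6 degrees, from -1 to 1. A call has 1 to 8 rows; each row shifts and turns the commanded pose from where the row before left it, along the tool's axes as they then stand; what a row does not reach is not made up. A row lasts 1/12 s, in which the tool goes at most 41.7 mm and 7.16 degrees, less where a joint would pass 70% of its speed; a pose out of reach is approached as far as the arm can. A call with a number of a shift or a turn outside -1 to 1 is refused whole. A call with a gripper value outside its range is refused whole. The fingers move at their own pace and stop on an object; FORCE is the grip in N (left out, the last holds). Time passes only in rows, so rows that do not move let the fingers close. It gives the time, the measured TCP pose, the force, the opening and the grip force at its end, in the units of the state.
- r.read_state(): the state, without advancing time (a new reading comes with each control period).
- r.camera(name): name is "scene" or "top" or "wrist"; returns a dict with "color" (384x512x3 uint8, red, green, blue), "mtx" (3x3 intrinsics, pixels), "k1" (the pictures are not rectified: a ray, as slopes to the right and down, at radius r is drawn at 1 + k1 r^2 times it, then the intrinsics apply), "R" (3x3) and "t" (3): a world point X has camera coordinates R X + t; the wrist camera has in their place "hand_eye" (4x4, takes a point from camera to tool coordinates, whose origin is the TCP and whose axes are the flange's). Camera axes: x right, y down, z forward; pixel columns grow to the right and rows downward; lengths in m; the calibration is good to about 2 mm. A picture is of the moment at which its call begins: read the wrist's pose just before it. There is no depth.
- r.close_job(): hands the job in; it is judged then, once.
The state is a dict: "time": time; "joint_positions": joint angles; "joint_vel": joint speeds; "joint_torque": joint torques, N m; "ee_pos": TCP position; "eef_rot": TCP orientation; "ft_force": force on the tool from outside, world axes, zero at the start; "torque": the same for the moment, N m; "width": finger opening in m; "grip_force": force on a finger pad.
Only numpy, scipy, OpenCV 4.12 (cv2) and the standard library are available. Lean on these libraries where they do the work, as an engineer would, in place of code of your own. Each camera call takes 0.05 s, during which the arm holds its last target. There are 200 camera calls.

TASK

Label the drip dish and present it: hang the blank wooden tag by its hole on the wire hook of the dish while the dish stands on the trivet, and let go of the tag. Then take the dish by the bar on top of its arch, lift it straight up about 10 cm, and only then turn it level through a quarter turn, either way round, so that the loose tea ball stays in the middle. Finish while still holding the dish in the air above the trivet, level and still, with the tag on its hook; do not put it down or let go, and leave the other things on the worktop alone.

Things in the scene. Friction and masses are not known exactly. Their poses are not given: they have to be found in the camera images.
- trivet: round brown wooden trivet, 171 mm across, 20 mm high, fixed to the worktop; the dish stands on it at the start. Origin: centre of its underside. Its axes are parallel to the dish's axes at the start (within 0.02 rad), so it shows how the dish stood.
- dish: round shallow white drip dish, 134 mm across, 19 mm high, 280 to 460 g, loose, under a steel arch. Origin: centre of its underside; z up; x along the arch, towards the leg that carries the hook. The inside is a cone rising 6 degrees from the middle: the ball settles in the middle while the dish is within 5 degrees of level. Arch legs 6 x 12 mm at x = -69 and +69 mm.
- dish_centre (a point): middle of the inside of the dish, 8 mm above its underside; axes as the dish
- dish_grip (a point): centre of the bar on top of the arch, 122 mm above the dish's underside; the bar is 144 mm long (x), 12 mm wide (y), 12 mm deep; grip it across y. Axes as the dish.
- hook_seat (a point): point on the level part of the hook, where the tag hangs: x = 82 mm, 70 mm above the dish's underside; axes as the dish. The hook is 5 mm steel wire, level from the leg out to x = 92 mm, then straight up to hook_tip.
- hook_tip (a point): upper end of the hook's upright part, x = 92 mm, 94.5 mm above the underside of the dish; axes as the dish
- tag: blank light wooden tag, 70 x 32 x 8 mm, 16 g, loose, flat on the worktop. Origin: centre of its underside; x along its length towards the end with the hole, z up through its thickness. Through hole 16 mm wide at x = +21 mm; the solid half can be gripped across the 32 mm width. Either face may be up when hung.
- tag_hole (a point): centre of the tag's hole, in the middle of its thickness; axes as the tag
- tea_ball: loose perforated steel tea ball, 38 mm across, 40 to 85 g, lying in the dish. Origin: its centre.
- lime: green lime, 55 mm, a bystander; origin at its underside
- matchbox: matchbox 36 x 56 x 16 mm, a bystander; origin at its underside
- garlic_2: garlic bulb, 53 mm, a bystander; origin at its underside
- lemon: lemon, 72 mm, a bystander; origin at its underside
- timer: round kitchen timer, 62 mm across, 49 mm high, a bystander; origin at its underside
- jam_jar: jam jar, 72 mm across, 102 mm high, a bystander; origin at its underside

How it is judged:
On the way, in this order (a step that is already met when the one before it is completed fails the run):
1. the tag hangs by its hole on the hook, let go, with the dish still standing on the trivet (distance between tag_hole and hook_seat below 0.018 m and z of tag_hole in the frame of dish below 0.078 m and contact force between the fingers and tag below 0.05 N and z of dish in the frame of trivet below 0.026 m), for 0.2 s.
2. the dish is lifted clear of the trivet, not yet turned (z of dish in the frame of trivet above 0.06 m and angle between the x axis of dish and the x axis of trivet, either way round below 0.4 rad and horizontal distance between tea_ball and dish_centre below 0.02 m), for 0.1 s.
At the end, for the whole second after the job is handed in: The gripper holds the dish, underside 55 mm or more above the trivet top, within 80 mm sideways of it, turned 90 degrees (+-10) from its start, level within 5 degrees, still; tea ball within 12 mm of its middle; tag on the hook (hole centre within 18 mm of hook_seat), untouched (z of dish in the frame of trivet above 0.075 m and horizontal distance between dish and trivet below 0.08 m and angle between the x axis of dish and the x axis of trivet, either way round above 1.39 rad and angle between dish's own z axis and vertical below 0.09 rad and horizontal distance between tea_ball and dish_centre below 0.012 m and z of tea_ball in the frame of dish below 0.035 m and linear speed of dish below 0.03 m/s and angular speed of dish below 0.3 rad/s and contact force between the fingers and dish above 1 N and distance between tag_hole and hook_seat below 0.018 m and z of tag_hole in the frame of dish below 0.078 m and contact force between the fingers and tag below 0.05 N); the arm keeps its last pose, push and grip.
It fails at once if the tea ball rolls out towards the rim of the dish (about 38 mm off the middle) (distance between tea_ball and dish_centre above 0.045 m).
It fails at once if the dish is tipped more than 17 degrees (angle between dish's own z axis and vertical above 0.3 rad).
It fails at once if another thing on the worktop is moved (distance of any of lime, matchbox, garlic_2, lemon, timer, jam_jar from where it was at the start of the episode above 0.03 m).
It also fails if it takes over 51 s, if anything falls off the work surface, if the arm or the gripper's body presses on something with over 40 N, if the wrist force passes 120 N, or if a joint passes its speed limit or range.

## Working session

There is one attempt and no reset: what is moved stays moved. The work goes in short steps, Python scripts to look and compute and a shell command to move; the robot and the scene stay as the last step left them, time stands still between calls to the robot, and variables do not carry over. Pictures are saved under pics/ and viewed, at most 10 in all, crops included, and the job is handed in when it is done.

```bash
mkdir -p pics
python3 - <<'E'
from bench import r
import cv2,numpy as np
s=r.read_state();print({k:np.round(v,3).tolist() for k,v in s.items()}, r.tcp_to_tips)
for n in ["scene","top"]:
    c=r.camera(n);cv2.imwrite(f"pics/{n}0.png",c["color"][:,:,::-1]);print(n,c["mtx"],c["k1"],c["R"],c["t"])
w=r.camera("wrist");print(w["hand_eye"],w["mtx"],w["k1"])
cv2.imwrite("pics/wrist0.png",w["color"][:,:,::-1])
E
```

```text
{'time': 0.0, 'joint_positions': [1.326, 0.333, -0.065, 1.461, 0.022, 1.35, -0.088], 'joint_vel': [0.0, 0.0, 0.0, 0.001, -0.002, 0.0, -0.0], 'joint_torque': [-0.0, -62.325, 0.024, -38.99, -0.062, 0.04, 0.0], 'ee_pos': [0.137, -0.609, 0.233], 'eef_rot': [0.994, 0.111, -0.0, -0.001], 'ft_force': [-0.333, -0.26, -0.147], 'torque': [0.039, -0.012, 0.005], 'grip_force': 0.0, 'width': 0.087} 0.011
scene [[413.61965028   0.         257.51984461]
 [  0.         413.61965028 192.13474011]
 [  0.           0.           1.        ]] -0.13351789620324397 [[-0.90189195 -0.43167583 -0.01571272]
 [-0.14778424  0.34253439 -0.92780925]
 [ 0.40589497 -0.8344616  -0.37272389]] [0.52896697 0.18123385 0.7081362 ]
top [[458.149318     0.         254.86487391]
 [  0.         458.149318   193.28794182]
 [  0.           0.           1.        ]] -0.1635954995099745 [[ 0.0272833  -0.99900205  0.03536276]
 [-0.98838577 -0.03225013 -0.14850418]
 [ 0.14949643 -0.03090036 -0.9882793 ]] [0.0108777  0.5731726  0.99523665]
[[ 2.51000560e-03 -9.69717436e-01 -2.44216697e-01  6.68947464e-02]
 [ 9.99996733e-01  2.55220335e-03  1.43648284e-04 -6.39722324e-04]
 [ 4.83992426e-04 -2.44216259e-01  9.69720673e-01 -1.52015493e-01]
 [ 0.00000000e+00  0.00000000e+00  0.00000000e+00  1.00000000e+00]] [[296.40808154   0.         258.57211848]
 [  0.         296.40808154 187.45539471]
 [  0.           0.           1.        ]] -0.06566599086731613
```

View pics/top0.png

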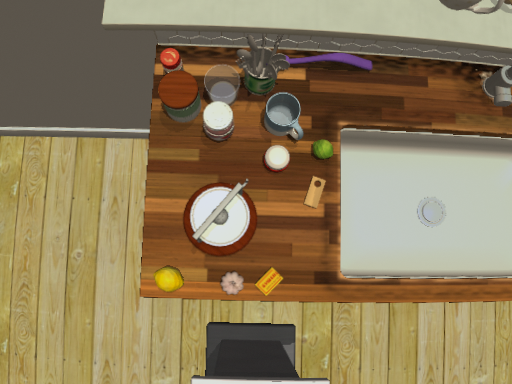

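View pics/scene0.png

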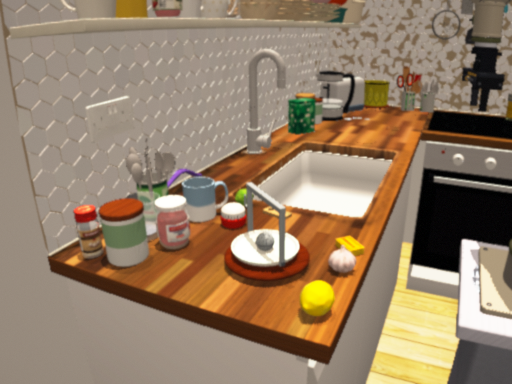

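The top view shows the dish at (220,218) on its trivet. Its arch bar runs from (197,238) to (243,184), with the hook end at the upper right near (246,181). The tag is at (315,192) with its hole near (318,183). The scene view shows the arch and the ball at (265,240).

```bash
cat > h.py <<'E'
from bench import r
import cv2,numpy as np
from scipy.spatial.transform import Rotation as Ro
def ray(c,u,v,pose=None):
    """world origin, direction of a pixel"""
    k=np.array([c["k1"],0,0,0,0.])
    x,y=cv2.undistortPoints(np.array([[[u,v]]],float),c["mtx"],k)[0,0]
    d=np.array([x,y,1.])
    if "R" in c: return -c["R"].T@c["t"],c["R"].T@d
    H=c["hand_eye"];p,q=pose;Rw=Ro.from_quat(q).as_matrix()
    return p+Rw@H[:3,3],Rw@(H[:3,:3]@d)
def onz(c,u,v,z,pose=None):
    o,d=ray(c,u,v,pose);return o+d*(z-o[2])/d[2]
def proj(c,X,pose=None):
    X=np.array(X,float)
    if "R" in c: P=c["R"]@X+c["t"]
    else:
        H=c["hand_eye"];p,q=pose;P=Ro.from_quat(q).inv().apply(X-p);P=H[:3,:3].T@(P-H[:3,3])
    return cv2.projectPoints(P.reshape(1,1,3),np.zeros(3),np.zeros(3),c["mtx"],np.array([c["k1"],0,0,0,0.]))[0].ravel()
def pose():
    s=r.read_state();return np.array(s["ee_pos"]),np.array(s["eef_rot"])
def tri(rays):
    A=np.zeros((3,3));b=np.zeros(3)
    for o,d in rays:
        d=d/np.linalg.norm(d);M=np.eye(3)-np.outer(d,d);A+=M;b+=M@o
    return np.linalg.solve(A,b)
E
python3 - <<'E'
from h import *
t=r.camera("top");s=r.camera("scene")
im=t["color"][165:265,180:335];im=cv2.resize(im,None,fx=5,fy=5,interpolation=cv2.INTER_CUBIC)
cv2.imwrite("pics/topc.png",im[:,:,::-1])
im=s["color"][170:285,210:315];cv2.imwrite("pics/scc.png",cv2.resize(im,None,fx=5,fy=5,interpolation=cv2.INTER_CUBIC)[:,:,::-1])
# tag by colour
hsv=cv2.cvtColor(t["color"],cv2.COLOR_RGB2HSV);print("tagcol",hsv[195:200,311:314].reshape(-1,3)[:6].tolist())
m=cv2.inRange(t["color"],(200,150,80),(255,220,170));m[:165]=0;m[220:]=0;m[:,:300]=0;m[:,330:]=0
cs=cv2.findContours(m,cv2.RETR_EXTERNAL,cv2.CHAIN_APPROX_NONE)[0];c=max(cs,key=cv2.contourArea)
re=cv2.minAreaRect(c);print(re)
P=np.array([onz(t,u,v,.008) for u,v in cv2.boxPoints(re)]);print(P,P.mean(0))
# dish rim white
m=cv2.inRange(t["color"],(200,200,200),(255,255,255));m[:170]=0;m[260:]=0;m[:,:180]=0;m[:,262:]=0
p=cv2.findNonZero(m);print(cv2.minEnclosingCircle(p))
E
```

```text
tagcol [[18, 140, 218], [18, 137, 221], [18, 140, 220], [18, 141, 219], [18, 137, 221], [18, 140, 217]]
((312.4221496582031, 190.81613159179688), (7.276886940002441, 27.89473533630371), 17.650123596191406)
[[ 0.55858515 -0.09077278  0.008     ]
 [ 0.62279079 -0.11032279  0.008     ]
 [ 0.618054   -0.1269897   0.008     ]
 [ 0.5538688  -0.10725943  0.008     ]] [ 0.58832469 -0.10883617  0.008     ]
((219.4195556640625, 216.0082244873047), 29.01601791381836)
```

View pics/topc.png

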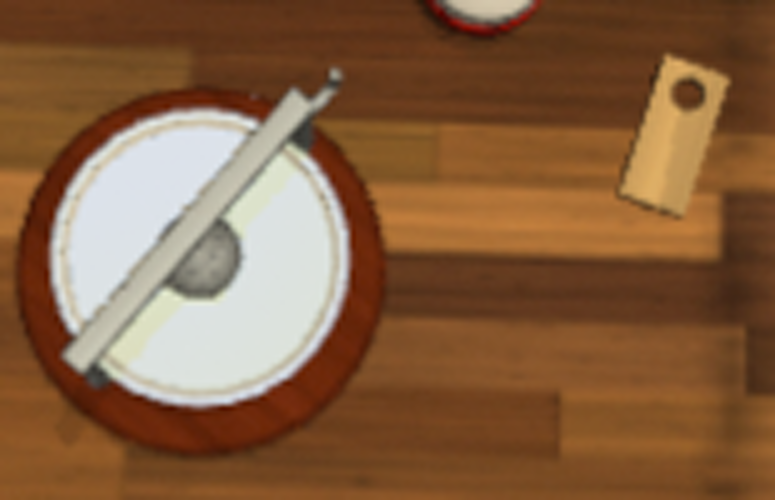

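View pics/scc.png

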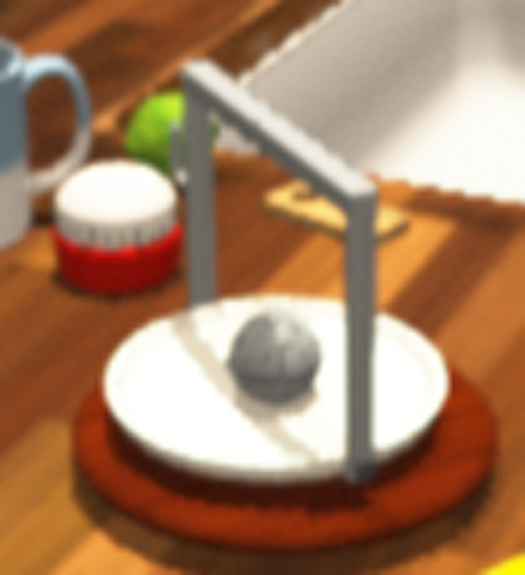

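The crops show:
- **Bar:** top ends at about crop (304,92) and (72,363).
- **Hook tip:** about (335,75).
- **Tag:** corners at (666,54), (728,78), (683,218) and (620,192), with the hole at (688,94).
- **Dish:** rim centred at about (200,257), with the hook on the upper-right leg.

Run:
```python
from h import *
t=r.camera("top")
f=lambda x,y,z:onz(t,180+(x+.5)/5-.5,165+(y+.5)/5-.5,z)
a,b=f(304,92,.148),f(72,363,.148);print("bar",a,b,(a+b)/2,np.linalg.norm(a-b),np.arctan2(*(a-b)[1::-1]))
print("tip",f(335,75,.1145)); print("dish",f(200,257,.039)); print("trivet",f(201,271,.02))
C=np.array([f(*p,.008) for p in [(666,54),(728,78),(683,218),(620,192)]]);print("tag",C.mean(0))
d=(C[0]+C[1]-C[2]-C[3])/2;print(np.linalg.norm(d),np.arctan2(d[1],d[0]),"hole",f(688,94,.008))
m=cv2.inRange(cv2.cvtColor(t["color"],cv2.COLOR_RGB2HSV),(14,90,120),(24,190,255));m[:170]=0;m[215:]=0;m[:,:302]=0;m[:,330:]=0
c=max(cv2.findContours(m,0,1)[0],key=cv2.contourArea);print(cv2.minAreaRect(c),onz(t,*cv2.minAreaRect(c)[0],.008))
```

```text
bar [0.57687741 0.06138603 0.148     ] [0.46375688 0.15083136 0.148     ] [0.52031714 0.10610869 0.148     ] 0.14421069464102065 -0.6690494874582438
tip [0.5904113  0.04856468 0.1145    ]
dish [0.51880892 0.10598368 0.039     ]
trivet [0.51424889 0.10613099 0.02      ]
tag [ 0.58638767 -0.1137037   0.008     ]
0.07041084223167549 -0.3058508385298672 hole [ 0.60631651 -0.12005021  0.008     ]
((315.5, 195.0), (38.0, 27.0), 90.0) [ 0.57841135 -0.11617731  0.008     ]
```

```bash
cat > go.py <<'E'
from h import *
import sys
def rel(target,yaw):
    """shift in tool axes (units of 3 cm), turn (units of 6 deg) to a tool-down pose"""
    p,q=pose();R=Ro.from_quat(q)
    G=Ro.from_matrix(np.array([[np.cos(yaw),np.sin(yaw),0],[np.sin(yaw),-np.cos(yaw),0],[0,0,-1.]]))
    print("pos",p.round(4),"tool yaw",np.arctan2(*R.as_matrix()[1::-1,0]).round(3),"j",np.round(r.read_state()["joint_positions"],2))
    print("shift/3cm",(R.inv().apply(np.array(target)-p)/.03).round(3),"turn/6deg",(np.degrees((R.inv()*G).as_rotvec())/6).round(3),"then-shift",(G.inv().apply(np.array(target)-p)/.03).round(3))
if __name__=="__main__": rel([float(x) for x in sys.argv[1:4]],float(sys.argv[4]))
E
python3 go.py 0.569 -0.108 0.12 -0.306
```

```text
pos [ 0.1375 -0.6096  0.2333] tool yaw 0.222 j [ 1.33  0.33 -0.06  1.46  0.02  1.35 -0.09]
shift/3cm [ 17.71  -13.144   3.782] turn/6deg [-4.00e-03  1.00e-03  5.04e+00] then-shift [  8.68  -20.276   3.776]
```

```bash
python3 -m crank '[{"dx":0.95,"dy":-0.7,"claw":-1},{"dx":0.95,"dy":-0.7,"claw":-1},{"dx":0.95,"dy":-0.7,"claw":-1},{"dx":0.95,"dy":-0.7,"claw":-1},{"dx":0.95,"dy":-0.7,"claw":-1},{"dx":0.95,"dy":-0.7,"claw":-1},{"dx":0.95,"dy":-0.7,"claw":-1},{"dx":0.95,"dy":-0.7,"claw":-1}]' 20
python3 -m crank '[{"dx":0.95,"dy":-0.7,"claw":-1},{"dx":0.95,"dy":-0.7,"claw":-1},{"dx":0.95,"dy":-0.7,"claw":-1},{"dx":0.95,"dy":-0.7,"claw":-1},{"dx":0.95,"dy":-0.7,"claw":-1},{"dx":0.95,"dy":-0.7,"claw":-1},{"dx":0.95,"dy":-0.7,"claw":-1},{"dx":0.95,"dy":-0.7,"claw":-1}]'
python3 -m crank '[{"dx":0.95,"dy":-0.7,"az":1,"claw":-1},{"az":1,"dz":0.8,"claw":-1},{"az":1,"dz":0.8,"claw":-1},{"az":1,"dz":0.8,"claw":-1},{"az":1,"dz":0.8,"claw":-1},{"claw":-1}]'
python3 go.py 0.569 -0.108 0.12 -0.306
```

```text
pos [ 0.1375 -0.6096  0.2333] tool yaw 0.222 j [ 1.33  0.33 -0.06  1.46  0.02  1.35 -0.09]
shift/3cm [ 17.71  -13.144   3.782] turn/6deg [-4.00e-03  1.00e-03  5.04e+00] then-shift [  8.68  -20.276   3.776]invalid input at $[0]: expected keys claw, dx, dy, dz, ax, ay, az
invalid input at $[0]: expected keys claw, dx, dy, dz, ax, ay, az
invalid input at $[0]: expected keys claw, dx, dy, dz, ax, ay, az
```

All seven keys are needed in every row.

```bash
python3 -m crank '[{"claw":-1,"dx":0.95,"dy":-0.7,"dz":0,"ax":0,"ay":0,"az":0},{"claw":-1,"dx":0.95,"dy":-0.7,"dz":0,"ax":0,"ay":0,"az":0},{"claw":-1,"dx":0.95,"dy":-0.7,"dz":0,"ax":0,"ay":0,"az":0},{"claw":-1,"dx":0.95,"dy":-0.7,"dz":0,"ax":0,"ay":0,"az":0},{"claw":-1,"dx":0.95,"dy":-0.7,"dz":0,"ax":0,"ay":0,"az":0},{"claw":-1,"dx":0.95,"dy":-0.7,"dz":0,"ax":0,"ay":0,"az":0},{"claw":-1,"dx":0.95,"dy":-0.7,"dz":0,"ax":0,"ay":0,"az":0},{"claw":-1,"dx":0.95,"dy":-0.7,"dz":0,"ax":0,"ay":0,"az":0}]' 20
python3 go.py 0.569 -0.108 0.12 -0.306
```

```text
time: 0.97
ee_pos: [0.3238, -0.3942, 0.2337]
eef_rot: [0.994, 0.111, 0.0, 0.0]
ft_force: [0.7, -0.8, -0.9]
width: 0.087
grip_force: 0.0
pos [ 0.3238 -0.3942  0.2337] tool yaw 0.222 j [ 1.04  0.09 -0.26  1.75  0.03  1.3  -0.58]
shift/3cm [10.072 -7.51   3.787] turn/6deg [ 6.00e-03 -1.00e-03  5.04e+00] then-shift [  4.92  -11.559   3.791]
```

```bash
python3 -m crank '[{"claw":-1,"dx":0.95,"dy":-0.7,"dz":0,"ax":0,"ay":0,"az":0},{"claw":-1,"dx":0.95,"dy":-0.7,"dz":0,"ax":0,"ay":0,"az":0},{"claw":-1,"dx":0.95,"dy":-0.7,"dz":0,"ax":0,"ay":0,"az":0},{"claw":-1,"dx":0.95,"dy":-0.7,"dz":0,"ax":0,"ay":0,"az":0},{"claw":-1,"dx":0.95,"dy":-0.7,"dz":0,"ax":0,"ay":0,"az":0},{"claw":-1,"dx":0.95,"dy":-0.7,"dz":0,"ax":0,"ay":0,"az":0},{"claw":-1,"dx":0.95,"dy":-0.7,"dz":0,"ax":0,"ay":0,"az":0},{"claw":-1,"dx":0.95,"dy":-0.7,"dz":0,"ax":0,"ay":0,"az":0}]'
python3 -m crank '[{"claw":-1,"dx":0.95,"dy":-0.7,"dz":0,"ax":0,"ay":0,"az":0},{"claw":-1,"dx":0.95,"dy":-0.7,"dz":0.4,"ax":0,"ay":0,"az":0},{"claw":-1,"dx":0.57,"dy":-0.51,"dz":0.5,"ax":0,"ay":0,"az":1},{"claw":-1,"dx":0,"dy":0,"dz":0.9,"ax":0,"ay":0,"az":1},{"claw":-1,"dx":0,"dy":0,"dz":0.9,"ax":0,"ay":0,"az":1},{"claw":-1,"dx":0,"dy":0,"dz":0.9,"ax":0,"ay":0,"az":1},{"claw":-1,"dx":0,"dy":0,"dz":0.2,"ax":0,"ay":0,"az":1},{"claw":-1,"dx":0,"dy":0,"dz":0,"ax":0,"ay":0,"az":0}]'
python3 go.py 0.569 -0.108 0.12 -0.306
```

```text
time: 1.63
ee_pos: [0.5093, -0.1802, 0.2338]
eef_rot: [0.994, 0.11, 0.0, 0.0]
ft_force: [0.9, -0.4, 0.3]
width: 0.0869
grip_force: 0.0
time: 2.3
ee_pos: [0.5666, -0.1092, 0.1171]
eef_rot: [0.988, -0.153, -0.002, -0.0]
ft_force: [0.6, 0.0, -0.1]
width: 0.087
grip_force: 0.0
pos [ 0.5666 -0.1092  0.1171] tool yaw -0.307 j [ 0.49  0.36 -0.46  1.71  0.17  1.12 -1.9 ]
shift/3cm [ 0.064 -0.064 -0.099] turn/6deg [ 0.005  0.04  -0.006] then-shift [ 0.064 -0.064 -0.098]
```

Run:
```python
from h import *
P=pose();w=r.camera("wrist");cv2.imwrite("pics/w1.png",w["color"][:,:,::-1])
hsv=cv2.cvtColor(w["color"],cv2.COLOR_RGB2HSV)
h=proj(w,[.6063,-.120,.008],P);c=proj(w,[.5864,-.1137,.008],P);print("expected hole, centre px",h,c)
print(hsv[int(c[1]),int(c[0])],w["color"][int(c[1]),int(c[0])])
```

```text
expected hole, centre px [257.50817046 142.21175623] [257.46915532 165.7173584 ]
[ 18 120 160] [160 131  85]
```

View pics/w1.png

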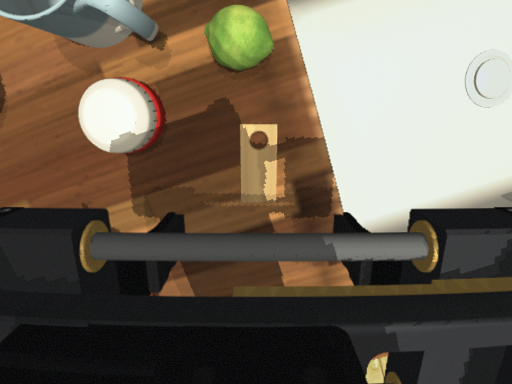

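The wrist view shows the tag square in the picture, with its hole at (259,140) where I expected (257.5,142). The estimate is good to about 2 mm, so I go down and grasp.

```bash
python3 -m crank '[{"claw":-1,"dx":0.11,"dy":-0.03,"dz":0.9,"ax":0,"ay":0.04,"az":0},{"claw":-1,"dx":0,"dy":0,"dz":0.9,"ax":0,"ay":0,"az":0},{"claw":-1,"dx":0,"dy":0,"dz":0.8,"ax":0,"ay":0,"az":0},{"claw":-1,"dx":0,"dy":0,"dz":0.5,"ax":0,"ay":0,"az":0},{"claw":-1,"dx":0,"dy":0,"dz":0.34,"ax":0,"ay":0,"az":0},{"claw":-1,"dx":0,"dy":0,"dz":0,"ax":0,"ay":0,"az":0},{"claw":1,"dx":0,"dy":0,"dz":0,"ax":0,"ay":0,"az":0},{"claw":1,"dx":0,"dy":0,"dz":0,"ax":0,"ay":0,"az":0}]' 20
python3 -m crank '[{"claw":1,"dx":0,"dy":0,"dz":0,"ax":0,"ay":0,"az":0},{"claw":1,"dx":0,"dy":0,"dz":0,"ax":0,"ay":0,"az":0},{"claw":1,"dx":0,"dy":0,"dz":0,"ax":0,"ay":0,"az":0},{"claw":1,"dx":0,"dy":0,"dz":0,"ax":0,"ay":0,"az":0}]' 20
python3 go.py 0.569 -0.108 0.2 2.4726
```

```text
time: 3.02
ee_pos: [0.573, -0.1098, 0.018]
eef_rot: [0.989, -0.15, 0.003, 0.0]
ft_force: [-0.9, -0.2, 0.4]
width: 0.0805
grip_force: 0.0
time: 3.35
ee_pos: [0.572, -0.1098, 0.0168]
eef_rot: [0.989, -0.15, 0.002, 0.0]
ft_force: [0.2, -0.6, -0.9]
width: 0.0548
grip_force: 0.0
pos [ 0.572  -0.1098  0.0168] tool yaw -0.302 j [ 0.46  0.49 -0.43  1.77  0.25  0.93 -1.94]
shift/3cm [-0.085 -0.025 -6.108] turn/6deg [ 6.5000e-02 -1.1000e-02 -2.6493e+01] then-shift [ 0.116 -0.017 -6.107]
```

```bash
python3 -m crank '[{"claw":0,"dx":0,"dy":0,"dz":0.14,"ax":0,"ay":0,"az":0},{"claw":0,"dx":0,"dy":0,"dz":0,"ax":0,"ay":0,"az":0},{"claw":1,"dx":0,"dy":0,"dz":0,"ax":0,"ay":0,"az":0},{"claw":1,"dx":0,"dy":0,"dz":0,"ax":0,"ay":0,"az":0},{"claw":1,"dx":0,"dy":0,"dz":0,"ax":0,"ay":0,"az":0},{"claw":1,"dx":0,"dy":0,"dz":0,"ax":0,"ay":0,"az":0},{"claw":1,"dx":0,"dy":0,"dz":0,"ax":0,"ay":0,"az":0},{"claw":1,"dx":0,"dy":0,"dz":0,"ax":0,"ay":0,"az":0}]' 20
```

```text
time: 4.02
ee_pos: [0.5719, -0.1097, 0.0122]
eef_rot: [0.989, -0.15, 0.002, 0.0]
ft_force: [1.1, 0.3, -0.0]
width: 0.0315
grip_force: 20.0
```

```bash
python3 -m crank '[{"claw":1,"dx":0,"dy":0,"dz":-0.5,"ax":0,"ay":0,"az":0},{"claw":1,"dx":0,"dy":0,"dz":-0.9,"ax":0,"ay":0,"az":0},{"claw":1,"dx":0,"dy":0,"dz":-1,"ax":0,"ay":0,"az":0},{"claw":1,"dx":0,"dy":0,"dz":-1,"ax":0,"ay":0,"az":0},{"claw":1,"dx":0,"dy":0,"dz":-1,"ax":0,"ay":0,"az":-1},{"claw":1,"dx":0,"dy":0,"dz":-1,"ax":0,"ay":0,"az":-1},{"claw":1,"dx":0,"dy":0,"dz":-0.6,"ax":0,"ay":0,"az":-1},{"claw":1,"dx":0,"dy":0,"dz":0,"ax":0,"ay":0,"az":-1}]' 
python3 -m crank '[{"claw":1,"dx":0,"dy":0,"dz":0,"ax":0,"ay":0,"az":-1},{"claw":1,"dx":0,"dy":0,"dz":0,"ax":0,"ay":0,"az":-1},{"claw":1,"dx":0,"dy":0,"dz":0,"ax":0,"ay":0,"az":-1},{"claw":1,"dx":0,"dy":0,"dz":0,"ax":0,"ay":0,"az":-1},{"claw":1,"dx":0,"dy":0,"dz":0,"ax":0,"ay":0,"az":-1},{"claw":1,"dx":0,"dy":0,"dz":0,"ax":0,"ay":0,"az":-1},{"claw":1,"dx":0,"dy":0,"dz":0,"ax":0,"ay":0,"az":-1},{"claw":1,"dx":0,"dy":0,"dz":0,"ax":0,"ay":0,"az":-1}]' 
python3 go.py 0.621 0.026 0.2 2.4726
```

```text
time: 4.68
ee_pos: [0.5732, -0.1095, 0.197]
eef_rot: [0.998, 0.061, 0.005, 0.002]
ft_force: [0.4, 1.1, -0.7]
width: 0.0316
grip_force: 20.0
time: 5.35
ee_pos: [0.5711, -0.1094, 0.1922]
eef_rot: [0.887, 0.462, 0.001, 0.002]
ft_force: [-0.1, -0.0, 0.2]
width: 0.0317
grip_force: 20.0
pos [ 0.5711 -0.1094  0.1922] tool yaw 0.96 j [ 0.65  0.33 -0.65  1.61  0.21  1.27 -0.65]
shift/3cm [ 4.652 -1.223 -0.261] turn/6deg [  0.039   0.02  -14.444] then-shift [ 1.493  4.573 -0.262]
```

```bash
python3 -m crank '[{"claw":1,"dx":0,"dy":0,"dz":0,"ax":0,"ay":0,"az":-1},{"claw":1,"dx":0,"dy":0,"dz":0,"ax":0,"ay":0,"az":-1},{"claw":1,"dx":0,"dy":0,"dz":0,"ax":0,"ay":0,"az":-1},{"claw":1,"dx":0,"dy":0,"dz":0,"ax":0,"ay":0,"az":-1},{"claw":1,"dx":0,"dy":0,"dz":0,"ax":0,"ay":0,"az":-1},{"claw":1,"dx":0,"dy":0,"dz":0,"ax":0,"ay":0,"az":-1},{"claw":1,"dx":0,"dy":0,"dz":0,"ax":0,"ay":0,"az":-1},{"claw":1,"dx":0,"dy":0,"dz":0,"ax":0,"ay":0,"az":-1}]' 
python3 -m crank '[{"claw":1,"dx":0,"dy":0,"dz":0,"ax":0,"ay":0,"az":-1},{"claw":1,"dx":0,"dy":0,"dz":0,"ax":0,"ay":0,"az":-1},{"claw":1,"dx":0,"dy":0,"dz":0,"ax":0,"ay":0,"az":-1},{"claw":1,"dx":0,"dy":0,"dz":0,"ax":0,"ay":0,"az":-1},{"claw":1,"dx":0,"dy":0,"dz":0,"ax":0,"ay":0,"az":-1},{"claw":1,"dx":0,"dy":0,"dz":0,"ax":0,"ay":0,"az":-1},{"claw":1,"dx":0,"dy":0,"dz":0,"ax":0.04,"ay":0.02,"az":-0.4},{"claw":1,"dx":0,"dy":0,"dz":0,"ax":0,"ay":0,"az":0}]' 
python3 go.py 0.63 0.018 0.18 2.4726
```

```text
time: 6.02
ee_pos: [0.571, -0.1094, 0.1921]
eef_rot: [0.622, 0.783, 0.001, 0.002]
ft_force: [0.0, -0.5, -0.5]
width: 0.0322
grip_force: 20.0
time: 6.68
ee_pos: [0.5711, -0.1095, 0.1921]
eef_rot: [0.332, 0.943, -0.002, 0.0]
ft_force: [0.3, 0.2, 0.1]
width: 0.0315
grip_force: 20.0
pos [ 0.5711 -0.1095  0.1921] tool yaw 2.465 j [ 0.82  0.4  -0.89  1.6   0.32  1.3   0.77]
shift/3cm [1.131 4.545 0.389] turn/6deg [-0.027  0.015 -0.075] then-shift [1.095 4.552 0.403]
```

```bash
python3 -m crank '[{"claw":1,"dx":0.2,"dy":0.8,"dz":0,"ax":0,"ay":0,"az":-0.07},{"claw":1,"dx":0.2,"dy":0.8,"dz":0,"ax":0,"ay":0,"az":0},{"claw":1,"dx":0.2,"dy":0.8,"dz":0,"ax":0,"ay":0,"az":0},{"claw":1,"dx":0.2,"dy":0.8,"dz":0.2,"ax":0,"ay":0,"az":0},{"claw":1,"dx":0.2,"dy":0.8,"dz":0.2,"ax":0,"ay":0,"az":0},{"claw":1,"dx":0.1,"dy":0.55,"dz":0.2,"ax":0,"ay":0,"az":0},{"claw":1,"dx":0,"dy":0,"dz":0,"ax":0,"ay":0,"az":0},{"claw":1,"dx":0,"dy":0,"dz":0,"ax":0,"ay":0,"az":0}]' 
python3 go.py 0.63 0.018 0.18 2.4726
python3 - <<'E'
from h import *
P=pose();w=r.camera("wrist");cv2.imwrite("pics/w2.png",w["color"][:,:,::-1])
print("tip exp",proj(w,[.592,.049,.1145],P))
E
```

```text
time: 7.35
ee_pos: [0.6302, 0.0188, 0.1733]
eef_rot: [0.329, 0.944, -0.001, -0.0]
ft_force: [-0.1, -1.0, -0.2]
width: 0.0317
grip_force: 20.0
pos [0.6302 0.0188 0.1733] tool yaw 2.471 j [ 0.54  0.53 -0.88  1.49  0.42  1.32  0.52]
shift/3cm [-0.013 -0.026 -0.223] turn/6deg [-0.027  0.008 -0.019] then-shift [-0.012 -0.025 -0.223]
tip exp [257.35251198 139.0877428 ]
```

View pics/w2.png

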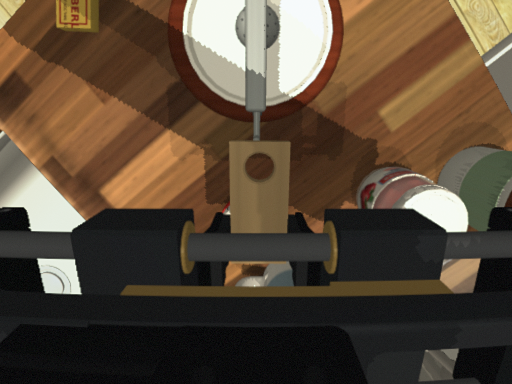

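The wrist view shows the tag held square with its hole at about (259.5,165). The bar end is near (256,108), and the hook runs straight toward the tag with its tip near (256,138), about where I predicted it. Next I measure the sideways offset.

Run:
```python
from h import *
P=pose();w=r.camera("wrist");g=w["color"].astype(int);R=Ro.from_quat(P[1])
T=lambda X:(R.inv().apply(X-P[0])*1000).round(1)   # mm, tool frame
# hole: dark blob inside the tag
roi=w["color"][150:182,240:282];m=cv2.threshold(cv2.cvtColor(roi,cv2.COLOR_RGB2GRAY),0,255,cv2.THRESH_BINARY_INV+cv2.THRESH_OTSU)[1]
c=max(cv2.findContours(m,0,1)[0],key=cv2.contourArea);(u,v),rad=cv2.minEnclosingCircle(c);u+=240;v+=150;print("hole px",u,v,rad)
H=onz(w,u,v,P[0][2]-.0042,P);print("hole tool mm",T(H),H)
gray=cv2.cvtColor(w["color"],cv2.COLOR_RGB2GRAY)
sat=cv2.cvtColor(w["color"],cv2.COLOR_RGB2HSV)[:,:,1]
for v in (112,116,120,124,128,132,136,140): print(v,sat[v,246:268].tolist())
for v in (85,95,104,108,110): print(v,gray[v,240:272].tolist())
print("tip exp tool",T([.592,.049,.1145]),"wire exp px at x=80,z=.09",proj(w,[.520+.08*.784,.106-.08*.62,.09],P))
```

```text
hole px 259.23451232910156 166.92477798461914 14.765779495239258
hole tool mm [38.6  1.3  4.1] [0.60086533 0.0424845  0.16942924]
112 [188, 187, 201, 191, 200, 196, 187, 120, 18, 20, 23, 23, 24, 21, 21, 19, 23, 183, 193, 196, 192, 228]
116 [191, 182, 185, 211, 182, 204, 179, 190, 125, 25, 18, 23, 22, 18, 23, 104, 212, 199, 209, 200, 179, 190]
120 [190, 177, 195, 188, 172, 181, 197, 184, 109, 20, 23, 21, 20, 21, 20, 108, 200, 205, 204, 168, 172, 168]
124 [151, 152, 148, 152, 152, 151, 158, 158, 103, 25, 20, 23, 25, 21, 20, 113, 154, 147, 159, 152, 158, 144]
128 [148, 157, 145, 163, 142, 153, 165, 151, 114, 22, 26, 21, 23, 21, 23, 97, 144, 146, 142, 157, 159, 137]
132 [148, 146, 151, 136, 153, 152, 151, 148, 108, 22, 18, 21, 25, 19, 18, 108, 159, 158, 165, 134, 162, 143]
136 [155, 153, 151, 154, 159, 151, 149, 145, 79, 23, 23, 20, 23, 19, 22, 116, 149, 153, 154, 146, 165, 173]
140 [124, 114, 126, 129, 126, 122, 139, 124, 85, 60, 59, 55, 59, 62, 69, 117, 135, 145, 131, 133, 139, 139]
85 [173, 173, 173, 173, 173, 174, 150, 101, 94, 105, 111, 112, 112, 110, 112, 115, 113, 113, 114, 111, 112, 112, 113, 114, 113, 103, 92, 107, 172, 174, 175, 173]
95 [151, 159, 161, 168, 174, 172, 149, 99, 92, 105, 111, 113, 113, 113, 114, 115, 114, 114, 114, 113, 113, 113, 114, 114, 114, 103, 91, 105, 171, 175, 173, 172]
104 [41, 58, 60, 73, 94, 98, 114, 89, 93, 104, 111, 113, 114, 113, 114, 116, 117, 116, 116, 115, 116, 115, 113, 114, 112, 100, 93, 100, 121, 117, 115, 98]
108 [38, 35, 33, 38, 36, 35, 35, 48, 73, 85, 91, 90, 88, 92, 91, 90, 92, 92, 91, 91, 93, 92, 92, 91, 92, 88, 70, 42, 36, 35, 37, 35]
110 [39, 36, 36, 39, 39, 32, 37, 37, 38, 36, 48, 52, 56, 60, 66, 73, 79, 85, 80, 78, 74, 71, 68, 56, 54, 45, 36, 40, 37, 37, 39, 35]
tip exp tool [49.7  1.  59. ] wire exp px at x=80,z=.09 [258.83679088 119.72883044]
```

Run:
```python
from h import *
P=pose();w=r.camera("wrist");print(w["hand_eye"].round(4),w["mtx"][0],P)
R=Ro.from_quat(P[1])
T=lambda X:(R.inv().apply(X-P[0])*1000).round(2)
for n,u,v,z in [("hole",259.2,166.5,P[0][2]-.0042),("wire132",257.5,132,.09),("wire118",257.5,118,.09),("bar",257.2,95,.148),("barend",257.2,108,.148),("tip",257.5,138,.1145)]: print(n,T(onz(w,u,v,z,P)))
```

```text
[[ 2.500e-03 -9.697e-01 -2.442e-01  6.660e-02]
 [ 1.000e+00  2.300e-03  1.100e-03  8.000e-04]
 [-5.000e-04 -2.442e-01  9.697e-01 -1.520e-01]
 [ 0.000e+00  0.000e+00  0.000e+00  1.000e+00]] [296.40808154   0.         258.57211848] (array([0.63032813, 0.01667687, 0.17385265]), array([ 3.30373855e-01,  9.43848121e-01, -1.88624913e-03,  5.32152528e-04]))
hole [38.82  1.26  4.11]
wire132 [5.213e+01 8.000e-02 8.374e+01]
wire118 [6.290e+01 7.000e-02 8.371e+01]
bar [7.683e+01 5.000e-02 2.568e+01]
barend [6.952e+01 6.000e-02 2.570e+01]
tip [49.44  0.16 59.24]
```

```bash
python3 -m crank '[{"claw":1,"dx":0.2,"dy":-0.04,"dz":0,"ax":0,"ay":0,"az":0},{"claw":1,"dx":0.19,"dy":0,"dz":0.3,"ax":0,"ay":0,"az":0},{"claw":1,"dx":0,"dy":0,"dz":0.5,"ax":0,"ay":0,"az":0},{"claw":1,"dx":0,"dy":0,"dz":0.5,"ax":0,"ay":0,"az":0},{"claw":1,"dx":0,"dy":0,"dz":0.1,"ax":0,"ay":0,"az":0},{"claw":1,"dx":0,"dy":0,"dz":0,"ax":0,"ay":0,"az":0},{"claw":1,"dx":0,"dy":0,"dz":0,"ax":0,"ay":0,"az":0}]'
python3 - <<'E'
from h import *
P=pose();w=r.camera("wrist");print(P[0])
cv2.imwrite("pics/w3.png",cv2.resize(w["color"][60:220,170:350],None,fx=3.5,fy=3.5,interpolation=cv2.INTER_CUBIC)[:,:,::-1])
E
```

```text
time: 8.08
ee_pos: [0.6204, 0.024, 0.1321]
eef_rot: [0.33, 0.944, -0.001, 0.0]
ft_force: [-0.2, -0.4, 0.4]
width: 0.0313
grip_force: 20.0
[0.62036245 0.02402273 0.13214955]
```

View pics/w3.png

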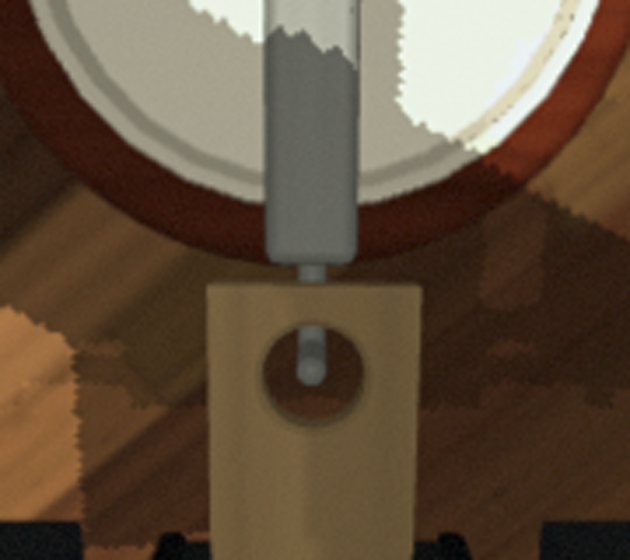

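The picture shows the hook tip at about (311,372) inside the hole, whose centre is (314,375). The aim is good, so I lower the tag.

```bash
python3 -m crank '[{"claw":1,"dx":0,"dy":-0.02,"dz":0.25,"ax":0,"ay":0,"az":0},{"claw":1,"dx":0,"dy":0,"dz":0.25,"ax":0,"ay":0,"az":0},{"claw":1,"dx":0,"dy":0,"dz":0.2,"ax":0,"ay":0,"az":0},{"claw":1,"dx":0,"dy":0,"dz":0.14,"ax":0,"ay":0,"az":0},{"claw":1,"dx":0,"dy":0,"dz":0,"ax":0,"ay":0,"az":0},{"claw":1,"dx":0,"dy":0,"dz":0,"ax":0,"ay":0,"az":0}]'
python3 - <<'E'
from h import *
P=pose();w=r.camera("wrist");print(P[0])
cv2.imwrite("pics/w4.png",cv2.resize(w["color"][60:220,170:350],None,fx=3.5,fy=3.5,interpolation=cv2.INTER_CUBIC)[:,:,::-1])
E
```

```text
time: 8.63
ee_pos: [0.6199, 0.0235, 0.1062]
eef_rot: [0.329, 0.944, -0.002, 0.0]
ft_force: [0.2, -0.5, -0.1]
width: 0.0319
grip_force: 20.0
[0.61994892 0.02354997 0.10622915]
```

View pics/w4.png

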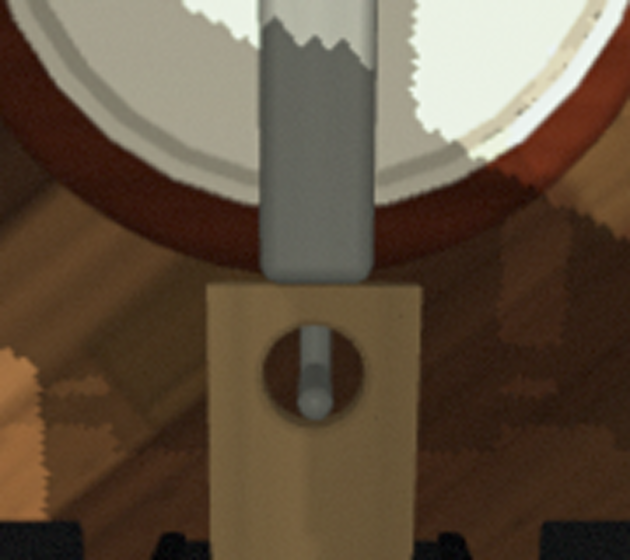

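The upright part of the hook now passes through the hole at (315,400), and the tag sits just above the level wire. I release it.

```bash
python3 -m crank '[{"claw":-1,"dx":0,"dy":0,"dz":0,"ax":0,"ay":0,"az":0},{"claw":-1,"dx":0,"dy":0,"dz":0,"ax":0,"ay":0,"az":0},{"claw":-1,"dx":0,"dy":0,"dz":0,"ax":0,"ay":0,"az":0},{"claw":-1,"dx":0,"dy":0,"dz":0,"ax":0,"ay":0,"az":0},{"claw":-1,"dx":0,"dy":0,"dz":0,"ax":0,"ay":0,"az":0},{"claw":-1,"dx":0,"dy":0,"dz":0,"ax":0,"ay":0,"az":0},{"claw":-1,"dx":0,"dy":0,"dz":0,"ax":0,"ay":0,"az":0},{"claw":-1,"dx":0,"dy":0,"dz":0,"ax":0,"ay":0,"az":0}]'
python3 - <<'E'
from h import *
P=pose();w=r.camera("wrist");s=r.camera("scene");t=r.camera("top")
a=cv2.resize(w["color"][60:220,170:350],(420,374),interpolation=cv2.INTER_CUBIC)
b=cv2.resize(s["color"][170:285,210:315],(341,374),interpolation=cv2.INTER_CUBIC)
cv2.imwrite("pics/w5.png",np.hstack([a,b])[:,:,::-1])
E
```

```text
time: 9.35
ee_pos: [0.6201, 0.0235, 0.1065]
eef_rot: [0.329, 0.944, -0.002, 0.0]
ft_force: [-0.5, -0.3, 0.1]
width: 0.0769
grip_force: 0.0
```

View pics/w5.png

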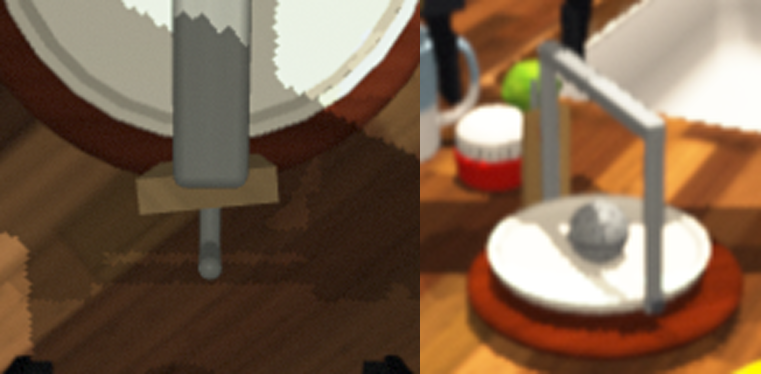

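The tag now hangs on the hook next to the leg, upright in both views, and the dish and ball are undisturbed. I raise the gripper and move over the bar.

```bash
python3 -m crank '[{"claw":-1,"dx":0,"dy":0,"dz":-0.5,"ax":0,"ay":0,"az":0},{"claw":-1,"dx":0,"dy":0,"dz":-0.8,"ax":0,"ay":0,"az":0},{"claw":-1,"dx":0,"dy":0,"dz":-0.8,"ax":0,"ay":0,"az":0},{"claw":-1,"dx":0,"dy":0,"dz":-0.8,"ax":0,"ay":0,"az":0},{"claw":-1,"dx":0.5,"dy":0,"dz":-0.1,"ax":0,"ay":0,"az":0},{"claw":-1,"dx":0.8,"dy":0,"dz":0,"ax":0,"ay":0,"az":0},{"claw":-1,"dx":0.8,"dy":0,"dz":0,"ax":0,"ay":0,"az":0},{"claw":-1,"dx":0.8,"dy":0,"dz":0,"ax":0,"ay":0,"az":0}]'
python3 -m crank '[{"claw":-1,"dx":0.8,"dy":0,"dz":0,"ax":0,"ay":0,"az":0},{"claw":-1,"dx":0.6,"dy":0,"dz":0,"ax":0,"ay":0,"az":0},{"claw":-1,"dx":0,"dy":0,"dz":0,"ax":0,"ay":0,"az":0},{"claw":-1,"dx":0,"dy":0,"dz":0,"ax":0,"ay":0,"az":0}]'
python3 go.py 0.520 0.106 0.135 2.4726
python3 - <<'E'
from h import *
P=pose();w=r.camera("wrist");R=Ro.from_quat(P[1])
T=lambda X:(R.inv().apply(X-P[0])*1000).round(2)
g=cv2.cvtColor(w["color"],cv2.COLOR_RGB2GRAY)
for v in (60,90,120): print(v,g[v,236:282].tolist())
cv2.imwrite("pics/w6.png",w["color"][:,:,::-1])
print("bar centre exp px",proj(w,[.520,.106,.148],P),"far end",proj(w,[.520-.072*.784,.106+.072*.62,.148],P))
t=r.camera("top");
E
```

```text
time: 10.17
ee_pos: [0.5513, 0.0788, 0.1975]
eef_rot: [0.329, 0.944, -0.001, 0.001]
ft_force: [-0.1, -0.3, 0.3]
width: 0.0867
grip_force: 0.0
time: 10.5
ee_pos: [0.519, 0.1046, 0.1975]
eef_rot: [0.329, 0.944, -0.002, 0.001]
ft_force: [0.6, -0.2, 0.2]
width: 0.0868
grip_force: 0.0
pos [0.519  0.1046 0.1975] tool yaw 2.472 j [ 0.58  0.29 -1.    1.72  0.26  1.27  0.42]
shift/3cm [0.011 0.063 2.084] turn/6deg [-0.024  0.035 -0.009] then-shift [0.003 0.058 2.084]
60 [125, 124, 124, 124, 126, 126, 129, 131, 132, 134, 134, 131, 128, 126, 128, 126, 125, 124, 126, 126, 126, 128, 125, 126, 127, 127, 128, 130, 129, 130, 128, 128, 127, 125, 125, 125, 124, 129, 128, 127, 126, 125, 127, 129, 129, 129]
90 [81, 79, 79, 79, 77, 76, 74, 74, 73, 75, 76, 74, 77, 74, 76, 74, 74, 74, 75, 75, 73, 73, 79, 106, 106, 107, 114, 118, 114, 117, 117, 118, 122, 124, 128, 131, 130, 129, 125, 122, 119, 119, 117, 117, 117, 119]
120 [208, 206, 198, 188, 173, 164, 161, 156, 154, 152, 155, 154, 153, 158, 154, 112, 121, 139, 145, 145, 144, 145, 144, 144, 146, 144, 146, 146, 147, 149, 142, 129, 114, 134, 156, 157, 155, 154, 154, 156, 159, 165, 169, 178, 193, 201]
bar centre exp px [259.70425745 208.58535496] far end [259.98925536 104.34105945]
```

View pics/w6.png

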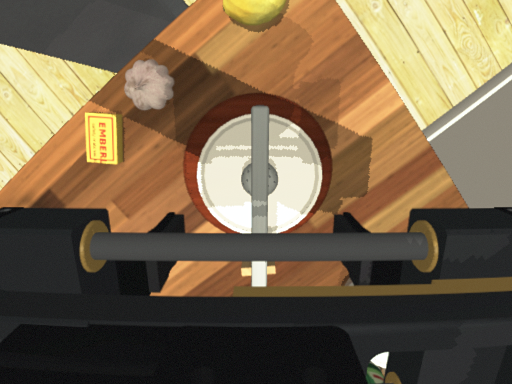

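The wrist view shows the bar centred at column 260 with its far end at row 104, as predicted. I go down and grip it.

```bash
python3 -m crank '[{"claw":-1,"dx":0,"dy":0.04,"dz":0.5,"ax":-0.02,"ay":0.03,"az":0},{"claw":-1,"dx":0,"dy":0,"dz":0.6,"ax":0,"ay":0,"az":0},{"claw":-1,"dx":0,"dy":0,"dz":0.5,"ax":0,"ay":0,"az":0},{"claw":-1,"dx":0,"dy":0,"dz":0.3,"ax":0,"ay":0,"az":0},{"claw":-1,"dx":0,"dy":0,"dz":0.18,"ax":0,"ay":0,"az":0},{"claw":0.3,"dx":0,"dy":0,"dz":0,"ax":0,"ay":0,"az":0},{"claw":0.5,"dx":0,"dy":0,"dz":0,"ax":0,"ay":0,"az":0},{"claw":0.5,"dx":0,"dy":0,"dz":0,"ax":0,"ay":0,"az":0}]' 5
python3 go.py 0.520 0.106 0.135 2.4726
```

```text
time: 11.27
ee_pos: [0.5203, 0.1051, 0.1347]
eef_rot: [0.33, 0.944, 0.0, -0.0]
ft_force: [-0.1, -0.9, -0.5]
width: 0.0745
grip_force: 0.0
pos [0.5203 0.1051 0.1347] tool yaw 2.47 j [ 0.55  0.36 -0.97  1.79  0.32  1.16  0.37]
shift/3cm [ 0.028  0.017 -0.01 ] turn/6deg [ 0.003 -0.007 -0.025] then-shift [ 0.028  0.017 -0.01 ]
```

```bash
python3 -m crank '[{"claw":0.7,"dx":0,"dy":0,"dz":0,"ax":0,"ay":0,"az":0},{"claw":0.7,"dx":0,"dy":0,"dz":0,"ax":0,"ay":0,"az":0},{"claw":0.7,"dx":0,"dy":0,"dz":0,"ax":0,"ay":0,"az":0},{"claw":0.7,"dx":0,"dy":0,"dz":0,"ax":0,"ay":0,"az":0},{"claw":0.7,"dx":0,"dy":0,"dz":0,"ax":0,"ay":0,"az":0},{"claw":0.7,"dx":0,"dy":0,"dz":0,"ax":0,"ay":0,"az":0},{"claw":0.7,"dx":0,"dy":0,"dz":0,"ax":0,"ay":0,"az":0},{"claw":0.7,"dx":0,"dy":0,"dz":0,"ax":0,"ay":0,"az":0}]' 5
python3 -m crank '[{"claw":1,"dx":0,"dy":0,"dz":0,"ax":0,"ay":0,"az":0},{"claw":1,"dx":0,"dy":0,"dz":0,"ax":0,"ay":0,"az":0},{"claw":1,"dx":0,"dy":0,"dz":0,"ax":0,"ay":0,"az":0},{"claw":1,"dx":0,"dy":0,"dz":0,"ax":0,"ay":0,"az":0},{"claw":1,"dx":0,"dy":0,"dz":0,"ax":0,"ay":0,"az":0},{"claw":1,"dx":0,"dy":0,"dz":0,"ax":0,"ay":0,"az":0},{"claw":1,"dx":0,"dy":0,"dz":0,"ax":0,"ay":0,"az":0},{"claw":1,"dx":0,"dy":0,"dz":0,"ax":0,"ay":0,"az":0}]' 5
```

```text
time: 11.93
ee_pos: [0.5198, 0.1049, 0.1339]
eef_rot: [0.329, 0.944, -0.0, -0.001]
ft_force: [-0.6, 0.5, 0.1]
width: 0.0218
grip_force: 0.0
time: 12.6
ee_pos: [0.5198, 0.1049, 0.1339]
eef_rot: [0.329, 0.944, -0.0, -0.001]
ft_force: [-0.7, -1.9, 1.1]
width: 0.0119
grip_force: 5.0
```

```bash
python3 -m crank '[{"claw":1,"dx":0,"dy":0,"dz":0,"ax":0,"ay":0,"az":0},{"claw":1,"dx":0,"dy":0,"dz":0,"ax":0,"ay":0,"az":0},{"claw":1,"dx":0,"dy":0,"dz":0,"ax":0,"ay":0,"az":0},{"claw":1,"dx":0,"dy":0,"dz":-0.02,"ax":0,"ay":0,"az":0},{"claw":1,"dx":0,"dy":0,"dz":-0.04,"ax":0,"ay":0,"az":0},{"claw":1,"dx":0,"dy":0,"dz":-0.06,"ax":0,"ay":0,"az":0},{"claw":1,"dx":0,"dy":0,"dz":-0.08,"ax":0,"ay":0,"az":0},{"claw":1,"dx":0,"dy":0,"dz":-0.1,"ax":0,"ay":0,"az":0}]' 50
python3 -m crank '[{"claw":1,"dx":0,"dy":0,"dz":-0.12,"ax":0,"ay":0,"az":0},{"claw":1,"dx":0,"dy":0,"dz":-0.14,"ax":0,"ay":0,"az":0},{"claw":1,"dx":0,"dy":0,"dz":-0.16,"ax":0,"ay":0,"az":0},{"claw":1,"dx":0,"dy":0,"dz":-0.18,"ax":0,"ay":0,"az":0},{"claw":1,"dx":0,"dy":0,"dz":-0.2,"ax":0,"ay":0,"az":0},{"claw":1,"dx":0,"dy":0,"dz":-0.2,"ax":0,"ay":0,"az":0},{"claw":1,"dx":0,"dy":0,"dz":-0.2,"ax":0,"ay":0,"az":0},{"claw":1,"dx":0,"dy":0,"dz":-0.2,"ax":0,"ay":0,"az":0}]' 50
python3 -m crank '[{"claw":1,"dx":0,"dy":0,"dz":-0.2,"ax":0,"ay":0,"az":0},{"claw":1,"dx":0,"dy":0,"dz":-0.2,"ax":0,"ay":0,"az":0},{"claw":1,"dx":0,"dy":0,"dz":-0.2,"ax":0,"ay":0,"az":0},{"claw":1,"dx":0,"dy":0,"dz":-0.2,"ax":0,"ay":0,"az":0},{"claw":1,"dx":0,"dy":0,"dz":-0.2,"ax":0,"ay":0,"az":0},{"claw":1,"dx":0,"dy":0,"dz":-0.2,"ax":0,"ay":0,"az":0},{"claw":1,"dx":0,"dy":0,"dz":-0.18,"ax":0,"ay":0,"az":0},{"claw":1,"dx":0,"dy":0,"dz":-0.15,"ax":0,"ay":0,"az":0}]' 50
python3 -m crank '[{"claw":1,"dx":0,"dy":0,"dz":-0.12,"ax":0,"ay":0,"az":0},{"claw":1,"dx":0,"dy":0,"dz":-0.09,"ax":0,"ay":0,"az":0},{"claw":1,"dx":0,"dy":0,"dz":-0.06,"ax":0,"ay":0,"az":0},{"claw":1,"dx":0,"dy":0,"dz":-0.03,"ax":0,"ay":0,"az":0},{"claw":1,"dx":0,"dy":0,"dz":0,"ax":0,"ay":0,"az":0},{"claw":1,"dx":0,"dy":0,"dz":0,"ax":0,"ay":0,"az":0},{"claw":1,"dx":0,"dy":0,"dz":0,"ax":0,"ay":0,"az":0},{"claw":1,"dx":0,"dy":0,"dz":0,"ax":0,"ay":0,"az":0}]' 50
python3 go.py 0.520 0.106 0.235 0.9
```

```text
time: 13.27
ee_pos: [0.5197, 0.105, 0.1429]
eef_rot: [0.329, 0.944, -0.0, -0.001]
ft_force: [-0.8, -0.3, -3.5]
width: 0.0113
grip_force: 50.0
time: 13.93
ee_pos: [0.5199, 0.105, 0.1856]
eef_rot: [0.329, 0.944, -0.0, -0.001]
ft_force: [-0.0, 0.2, -4.2]
width: 0.0114
grip_force: 50.0
time: 14.6
ee_pos: [0.52, 0.105, 0.2315]
eef_rot: [0.329, 0.944, 0.0, -0.001]
ft_force: [-0.0, 0.3, -5.4]
width: 0.0109
grip_force: 50.0
time: 15.27
ee_pos: [0.5198, 0.1049, 0.2396]
eef_rot: [0.329, 0.944, -0.0, -0.001]
ft_force: [-0.7, 0.1, -3.4]
width: 0.0113
grip_force: 50.0
pos [0.5198 0.1049 0.2396] tool yaw 2.47 j [ 0.6   0.25 -1.02  1.66  0.22  1.35  0.45]
shift/3cm [0.019 0.033 0.153] turn/6deg [-1.8000e-02 -6.0000e-03  1.4994e+01] then-shift [ 0.033 -0.019  0.153]
```

Lifted by 106 mm and level. The quarter turn comes next, slow and ramped.

```bash
python3 -m crank '[{"claw":1,"dx":0,"dy":0,"dz":0,"ax":0,"ay":0,"az":0.05},{"claw":1,"dx":0,"dy":0,"dz":0,"ax":0,"ay":0,"az":0.1},{"claw":1,"dx":0,"dy":0,"dz":0,"ax":0,"ay":0,"az":0.15},{"claw":1,"dx":0,"dy":0,"dz":0,"ax":0,"ay":0,"az":0.2},{"claw":1,"dx":0,"dy":0,"dz":0,"ax":0,"ay":0,"az":0.25},{"claw":1,"dx":0,"dy":0,"dz":0,"ax":0,"ay":0,"az":0.3},{"claw":1,"dx":0,"dy":0,"dz":0,"ax":0,"ay":0,"az":0.35},{"claw":1,"dx":0,"dy":0,"dz":0,"ax":0,"ay":0,"az":0.4}]' 50
python3 -m crank '[{"claw":1,"dx":0,"dy":0,"dz":0,"ax":0,"ay":0,"az":0.4},{"claw":1,"dx":0,"dy":0,"dz":0,"ax":0,"ay":0,"az":0.4},{"claw":1,"dx":0,"dy":0,"dz":0,"ax":0,"ay":0,"az":0.4},{"claw":1,"dx":0,"dy":0,"dz":0,"ax":0,"ay":0,"az":0.4},{"claw":1,"dx":0,"dy":0,"dz":0,"ax":0,"ay":0,"az":0.4},{"claw":1,"dx":0,"dy":0,"dz":0,"ax":0,"ay":0,"az":0.4},{"claw":1,"dx":0,"dy":0,"dz":0,"ax":0,"ay":0,"az":0.4},{"claw":1,"dx":0,"dy":0,"dz":0,"ax":0,"ay":0,"az":0.4}]'
python3 go.py 0.5198 0.1049 0.2396 0.9
python3 - <<'E'
from h import *
s=r.camera("scene");p,q=pose()
d=np.array([p[0],p[1],p[2]+.008-.122])
for n,X in [("ball exp",d+[0,0,.027]),("rim centre",d+[0,0,.019])]: print(n,proj(s,X).round(1))
u,v=proj(s,d+[0,0,.027]).astype(int);x0,y0=u-40,v-30
roi=cv2.cvtColor(s["color"],cv2.COLOR_RGB2GRAY)[y0:y0+60,x0:x0+80]
m=cv2.inRange(roi,60,165);m=cv2.morphologyEx(m,cv2.MORPH_OPEN,np.ones((7,7),np.uint8))
for c in cv2.findContours(m,0,2)[0]:
    if cv2.contourArea(c)>60:(a,b),e=cv2.minEnclosingCircle(c);print("blob",round(a+x0,1),round(b+y0,1),round(e,1),cv2.contourArea(c))
E
```

```text
time: 15.93
ee_pos: [0.5199, 0.1049, 0.2398]
eef_rot: [0.418, 0.908, -0.0, -0.001]
ft_force: [-0.2, 0.2, -4.0]
width: 0.0112
grip_force: 50.0
time: 16.6
ee_pos: [0.5199, 0.1049, 0.2398]
eef_rot: [0.564, 0.826, -0.0, -0.001]
ft_force: [0.2, 0.7, -4.9]
width: 0.0111
grip_force: 50.0
pos [0.5199 0.1049 0.2398] tool yaw 1.943 j [ 0.54  0.23 -0.94  1.66  0.19  1.35 -0.06]
shift/3cm [ 0.001 -0.004  0.005] turn/6deg [-1.500e-02 -2.000e-03  9.962e+00] then-shift [-0.003 -0.002  0.005]
ball exp [264.1 191.4]
rim centre [264.2 195.3]
blob 254.0 189.1 41.1 1965.5
```

```bash
python3 -m crank '[{"claw":1,"dx":0,"dy":0,"dz":0,"ax":0,"ay":0,"az":0.4},{"claw":1,"dx":0,"dy":0,"dz":0,"ax":0,"ay":0,"az":0.4},{"claw":1,"dx":0,"dy":0,"dz":0,"ax":0,"ay":0,"az":0.4},{"claw":1,"dx":0,"dy":0,"dz":0,"ax":0,"ay":0,"az":0.4},{"claw":1,"dx":0,"dy":0,"dz":0,"ax":0,"ay":0,"az":0.4},{"claw":1,"dx":0,"dy":0,"dz":0,"ax":0,"ay":0,"az":0.4},{"claw":1,"dx":0,"dy":0,"dz":0,"ax":0,"ay":0,"az":0.4},{"claw":1,"dx":0,"dy":0,"dz":0,"ax":0,"ay":0,"az":0.4}]'
python3 -m crank '[{"claw":1,"dx":0,"dy":0,"dz":0,"ax":0,"ay":0,"az":0.4},{"claw":1,"dx":0,"dy":0,"dz":0,"ax":0,"ay":0,"az":0.4},{"claw":1,"dx":0,"dy":0,"dz":0,"ax":0,"ay":0,"az":0.4},{"claw":1,"dx":0,"dy":0,"dz":0,"ax":0,"ay":0,"az":0.4},{"claw":1,"dx":0,"dy":0,"dz":0,"ax":0,"ay":0,"az":0.4},{"claw":1,"dx":0,"dy":0,"dz":0,"ax":0,"ay":0,"az":0.4},{"claw":1,"dx":0,"dy":0,"dz":0,"ax":0,"ay":0,"az":0.4},{"claw":1,"dx":0,"dy":0,"dz":0,"ax":0,"ay":0,"az":0.4}]'
python3 -m crank '[{"claw":1,"dx":0,"dy":0,"dz":0,"ax":0,"ay":0,"az":0.4},{"claw":1,"dx":0,"dy":0,"dz":0,"ax":0,"ay":0,"az":0.4},{"claw":1,"dx":0,"dy":0,"dz":0,"ax":0,"ay":0,"az":0.4},{"claw":1,"dx":0,"dy":0,"dz":0,"ax":0,"ay":0,"az":0.4},{"claw":1,"dx":0,"dy":0,"dz":0,"ax":0,"ay":0,"az":0.35},{"claw":1,"dx":0,"dy":0,"dz":0,"ax":0,"ay":0,"az":0.3},{"claw":1,"dx":0,"dy":0,"dz":0,"ax":0,"ay":0,"az":0.25},{"claw":1,"dx":0,"dy":0,"dz":0,"ax":0,"ay":0,"az":0.2}]'
python3 -m crank '[{"claw":1,"dx":0,"dy":0,"dz":0,"ax":0,"ay":0,"az":0.15},{"claw":1,"dx":0,"dy":0,"dz":0,"ax":0,"ay":0,"az":0.1},{"claw":1,"dx":0,"dy":0,"dz":0,"ax":0,"ay":0,"az":0.05},{"claw":1,"dx":0,"dy":0,"dz":0,"ax":0,"ay":0,"az":0},{"claw":1,"dx":0,"dy":0,"dz":0,"ax":0,"ay":0,"az":0},{"claw":1,"dx":0,"dy":0,"dz":0,"ax":0,"ay":0,"az":0},{"claw":1,"dx":0,"dy":0,"dz":0,"ax":0,"ay":0,"az":0},{"claw":1,"dx":0,"dy":0,"dz":0,"ax":0,"ay":0,"az":0}]'
python3 go.py 0.5198 0.1049 0.2396 0.9
```

```text
time: 17.32
ee_pos: [0.5199, 0.1049, 0.2398]
eef_rot: [0.693, 0.721, -0.0, -0.001]
ft_force: [0.6, 0.1, -4.3]
width: 0.0112
grip_force: 50.0
time: 17.98
ee_pos: [0.5199, 0.1049, 0.2397]
eef_rot: [0.804, 0.595, -0.0, -0.001]
ft_force: [0.4, -0.2, -4.5]
width: 0.0114
grip_force: 50.0
time: 18.65
ee_pos: [0.5199, 0.105, 0.2398]
eef_rot: [0.879, 0.476, -0.001, -0.001]
ft_force: [0.2, -0.2, -3.5]
width: 0.0112
grip_force: 50.0
time: 19.32
ee_pos: [0.5199, 0.1049, 0.2398]
eef_rot: [0.886, 0.463, -0.001, -0.0]
ft_force: [0.2, 0.3, -5.0]
width: 0.011
grip_force: 50.0
pos [0.5199 0.1049 0.2398] tool yaw 0.962 j [ 0.44  0.2  -0.82  1.67  0.15  1.34 -1.01]
shift/3cm [-0.002 -0.004  0.006] turn/6deg [-0.013  0.005  0.595] then-shift [-0.003 -0.004  0.006]
```

```bash
python3 -m crank '[{"claw":1,"dx":0,"dy":0,"dz":0,"ax":0,"ay":0,"az":0.1},{"claw":1,"dx":0,"dy":0,"dz":0,"ax":0,"ay":0,"az":0.2},{"claw":1,"dx":0,"dy":0,"dz":0,"ax":0,"ay":0,"az":0.2},{"claw":1,"dx":0,"dy":0,"dz":0,"ax":0,"ay":0,"az":0.1},{"claw":1,"dx":0,"dy":0,"dz":0,"ax":0,"ay":0,"az":0},{"claw":1,"dx":0,"dy":0,"dz":0,"ax":0,"ay":0,"az":0},{"claw":1,"dx":0,"dy":0,"dz":0,"ax":0,"ay":0,"az":0},{"claw":1,"dx":0,"dy":0,"dz":0,"ax":0,"ay":0,"az":0}]'
python3 -m crank '[{"claw":1,"dx":0,"dy":0,"dz":0,"ax":0,"ay":0,"az":0},{"claw":1,"dx":0,"dy":0,"dz":0,"ax":0,"ay":0,"az":0},{"claw":1,"dx":0,"dy":0,"dz":0,"ax":0,"ay":0,"az":0},{"claw":1,"dx":0,"dy":0,"dz":0,"ax":0,"ay":0,"az":0},{"claw":1,"dx":0,"dy":0,"dz":0,"ax":0,"ay":0,"az":0},{"claw":1,"dx":0,"dy":0,"dz":0,"ax":0,"ay":0,"az":0},{"claw":1,"dx":0,"dy":0,"dz":0,"ax":0,"ay":0,"az":0},{"claw":1,"dx":0,"dy":0,"dz":0,"ax":0,"ay":0,"az":0}]' >/dev/null
python3 go.py 0.5198 0.1049 0.2396 0.9
python3 - <<'E'
from h import *
s=r.camera("scene");p,q=pose();img=s["color"]
yaw=np.arctan2(*Ro.from_quat(q).as_matrix()[1::-1,0])-np.pi;ux=np.array([np.cos(yaw),np.sin(yaw),0]);uy=np.array([-ux[1],ux[0],0])
o=np.array([p[0],p[1],p[2]+.008-.122])   # dish underside
z=np.array([0,0,1.])
for n,X in [("ball",o+z*.027),("rim+x",o+ux*.067+z*.019),("rim-x",o-ux*.067+z*.019),("rim+y",o+uy*.067+z*.019),("rim-y",o-uy*.067+z*.019),("tag mid (hung)",o+ux*.077+z*.043),("tag low",o+ux*.077+z*.015)]:
    u,v=proj(s,X);print(n,u.round(1),v.round(1),img[int(round(v)),int(round(u))])
u,v=proj(s,o+z*.027).astype(int)
g=cv2.cvtColor(img,cv2.COLOR_RGB2GRAY)
for y in range(v-14,v+16,3): print(y,u-32,(g[y,u-32:u+33:2]//10).tolist())
hsv=cv2.cvtColor(img,cv2.COLOR_RGB2HSV);u,v=proj(s,o+ux*.077+z*.043).astype(int)
m=cv2.inRange(hsv,(14,50,60),(24,170,255))[v-25:v+26,u-20:u+21]
for y in range(0,51,3): print(y+v-25,"".join("#" if k else "." for k in m[y]))
E
```

```text
time: 19.98
ee_pos: [0.5199, 0.1049, 0.2398]
eef_rot: [0.901, 0.435, -0.001, -0.0]
ft_force: [-0.2, 0.6, -3.8]
width: 0.0116
grip_force: 50.0
pos [0.5199 0.1049 0.2398] tool yaw 0.899 j [ 0.44  0.2  -0.81  1.67  0.15  1.34 -1.07]
shift/3cm [-0.003 -0.003  0.006] turn/6deg [-0.013  0.005 -0.007] then-shift [-0.003 -0.003  0.006]
ball 264.1 191.4 [137 134 127]
rim+x 294.9 189.2 [167 160 143]
rim-x 231.2 201.9 [120 118 108]
rim+y 249.2 184.2 [163 124  92]
rim-y 281.5 208.2 [190 178 154]
tag mid (hung) 299.5 176.7 [123  92  54]
tag low 299.2 190.2 [121 102  78]
177 232 [7, 7, 7, 8, 8, 8, 8, 8, 9, 9, 10, 10, 8, 7, 8, 9, 9, 10, 21, 22, 20, 20, 20, 20, 19, 19, 19, 19, 18, 18, 17, 12, 10]
180 232 [9, 8, 8, 8, 8, 9, 9, 10, 12, 12, 8, 8, 7, 8, 9, 11, 18, 21, 20, 20, 20, 20, 20, 19, 19, 19, 18, 18, 17, 17, 17, 12, 10]
183 232 [8, 7, 7, 8, 8, 10, 13, 12, 9, 9, 10, 13, 20, 14, 11, 12, 13, 12, 13, 14, 23, 23, 21, 20, 20, 19, 18, 17, 17, 17, 16, 11, 10]
186 232 [9, 8, 8, 12, 16, 23, 23, 23, 21, 21, 22, 21, 16, 11, 12, 13, 14, 12, 13, 12, 16, 25, 25, 25, 25, 25, 25, 24, 24, 20, 16, 9, 10]
189 232 [1
[... 913 characters left out ...]
..........
157 ...........#..##....#....................
160 .........####..#...##########............
163 .#.#..###...........#########............
166 .####................#######.............
169 #..................#########.............
172 ....................########.............
175 ....................########.............
178 ....................########.............
181 ....................########.............
184 ....................########.............
187 ..............#....#########.............
190 ....................#######..............
193 ....................#######..............
196 .........................................
199 .........................................
```

The ball is centred at about (264,191.5), matching the prediction of (264.1,191.4). The tag hangs at its expected place, rows 160–193. The dish is held, level and still, turned 90°, so I hand it in.

```bash
python3 -c "
from bench import r
print(r.close_job())"
```

```text
the job is handed in; nothing more can be done
None
```

I handed the job in at about 20 s on the robot's clock: the tag hangs on its hook, and the dish is held level and still about 10 cm above the trivet, turned 90° with the ball in the middle; no verdict came back.

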